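# Snap the stone-topped lid into the trinket box and hold it pressed

### The job

Take the larger of the two stone-topped lids, leaving the smaller one where it lies, and set it stone side up in the mouth of the open metal box in the sprung cradle, with the lid's lip over the box's brass clasp. Press it straight down until it snaps and the force suddenly drops, then go on pressing: finish while still holding the lid fully home and the box clearly pushed down into its cradle, without letting go or backing off.

Things in the scene. Friction and masses are not known exactly. Their poses are not given: they have to be found in the camera images.
- lid: The larger lid: steel, pale stone block on top, about 120 g, standing loose on its plug. Origin: centre of the plug's underside; z up, x along its length to the lip. Plug 56 x 34 mm (x, y), 16 mm high, a rounded bead 6 mm high round its foot (above it the ends step in 3.5 mm); flange 76 x 52 mm from z = 16 to 21 mm; stone from z = 21 to 43 mm.
- lid_stone (a point): Centre of the top of the larger lid's stone block, 43 mm above the lid's underside. The block is 38 (x) x 26 (y) x 22 mm high and is the thing to grip, from above, across its 26 mm, with the fingertips just above or on the flange.
- lid_lip (a point): Thumb lip of the larger lid: a tab 14 mm wide that sticks out 8 mm at the +x end of its flange. This point is on the lid's x axis, 41.5 mm from the lid's centre, 18.5 mm above its underside.
- small_lid: The smaller lid, same make but for another box, to be left alone. Flange 54 x 36 mm, lip also to +x, plug 38 x 22 x 12 mm, stone block 24 x 16 mm, 35 mm high overall. Origin: centre of its underside.
- box_mouth (a point): Centre of the mouth of the open steel box, level with its rim, 56 mm above the bench at rest; z up, x along the box to the clasp. Box 71 x 48.4 mm (x, y), 30 mm high, walls 6 mm; pocket 59 x 36.4 mm, 24 mm deep, so the plug has 1.2 to 1.5 mm play each side. Lid home: its flange on the rim, its underside 16 mm below the rim. The box only slides down in its cradle, never turns or tips.
- box_clasp (a point): The brass clasp, a block 8 x 14 x 14 mm on the outside of the box's +x end wall. This point is on the box's x axis, 39.5 mm from the middle of the mouth, level with the rim; the lip comes to lie over it.
- box_catch (a point): One of two spring catches, rounded brass bars, one in each end wall of the pocket, axis 8.5 mm below the rim, sticking 4 mm into the pocket. Set in loosely, the lid rests on them with its underside about 6 mm below the rim. A push of 10 to 18 N takes the bead past them: the force drops to nothing (the lid even tugs down a little) and the lid jumps home, where it stays.
- cradle_base (a point): Centre of the top of the cradle's fixed wooden base (130 x 100 x 18 mm, axes as the box's), 18 mm above the bench. A steel cheek stands 40 mm above the bench on each long side of the box, 31 to 41 mm from the middle.
- box (a joint): How far the box is pushed down into its cradle, m: 0 at rest, 0.008 at the bottom stop. Starts to move at about 3 N, then 3 N per mm. The push that snaps the lid in sinks it some 3 to 5 mm; at the snap it springs back up, so the hand must follow on down several mm to keep pressing. Clearly pushed down: 2 mm or more, about 10 N.
Not all that is in view belongs to the job. Leave any brown or red look-alike of the lid alone.

How it is judged:
On the way, in this order (a step that is already met when the one before it is completed fails the run):
1. the larger lid stands in the mouth of the box, stone up and lip to the clasp, not yet snapped in (horizontal distance between lid and box_mouth below 0.004 m and horizontal distance between lid_lip and box_clasp below 0.008 m and angle between lid's own z axis and vertical below 0.1 rad and z of lid in the frame of box_mouth between -0.0125 and -0.003 m).
2. the lid has snapped home and is still pressed, the box pushed down (horizontal distance between lid and box_mouth below 0.004 m and horizontal distance between lid_lip and box_clasp below 0.008 m and angle between lid's own z axis and vertical below 0.1 rad and z of lid in the frame of box_mouth below -0.0144 m and value of joint box above 0.0015 m), for 0.2 s.
At the end, for the whole second after the job is handed in: the lid is home in the box (underside at least 14.4 mm below the rim, 16 when seated; centred within 4 mm, upright within 0.1 rad, lip within 8 mm of the clasp), the fingers still bear on it with more than 3 N, and the box stays pushed down more than 1.5 mm through the last second (all of step 2 and contact force between the fingers and lid above 3 N); the arm keeps its last pose, push and grip.
It fails at once if the smaller lid is moved by more than 30 mm (distance of small_lid from where it was at the start of the episode above 0.03 m).
It also fails if it takes over 45 s, if anything falls off the work surface, if the arm or the gripper's body presses on something with over 40 N, if the wrist force passes 120 N, or if a joint passes its speed limit or range.

### The arm

A 7-joint arm with a two-finger parallel gripper is mounted at the origin on the work surface. World frame = base frame: x ahead of the robot, y to its left, z up, the work surface at z = 0. Lengths are in m, angles in rad, forces in N, time in s.
With the tool pointing down it reaches from about 0.35 to 0.9 m from the base axis. Payload 7.2 kg.
Tool frame: the origin (TCP) lies midway between the tips of the shut fingers; the grasp point (between the pads) lies 19 mm behind it; z points along the fingers, y is the direction in which the jaws open and shut (so a half turn about z gives the same grasp; the last joint's range is limited). The gripper opens to 88 mm and grips with 3 to 60 N. Pads are 20 mm wide; open, the fingers measure 115 mm over their backs; the gripper's body (75 mm by 178 mm) begins 61 mm behind the grasp point.
Start: joints at [-1.375, 0.411, -0.013, 1.596, 0.006, 1.134, -0.082], TCP at [0.163, 0.603, 0.223] pointing down, gripper open.
Joint ranges: [-2.95, 2.95], [-0.29, 1.99], [-1.47, 1.44], [0.14, 2.54], [-1.03, 4.17], [0.13, 1.85], [-2.86, 2.86]. Speed limits (rad/s): [2.39, 2.39, 3.01, 3.01, 3.14, 3.14, 3.14].

### API

Orientations are given as a rotation vector (axis times angle).
In Python, from plant import telemetry, vision, job_done gives the robot as it stands.
- The arm moves only by the tool servo_tool, never from a script. Its argument "rows" is a list of rows, each a list of 7 numbers: the shift along the world's x, y, z in cm, then the turn, a rotation vector about the world's x, y, z in degrees, then the opening, from 0 (shut) to 1 (fully open). In form: [[tx, ty, tz, wx, wy, wz, claw], ...]. A call has 1 to 5 rows; each row is the pose to reach, as a shift and turn from the pose commanded when the call began; what a row does not reach only later rows make up. A row lasts 1/10 s, in which the tool goes at most 50 mm and 8.59 degrees, less where a joint would pass 70% of its speed; a pose out of reach is approached as far as the arm can. A call with a gripper value outside its range is refused whole. The fingers move at their own pace and stop on an object; "force" is the grip in N (left out, the last holds). Time passes only in rows, so rows that repeat a pose let the fingers close. It gives the time, the measured TCP pose, the force and the opening at its end, in the units of the state.
- telemetry.read_state(): the state, without advancing time (a new reading comes with each control period).
- vision.get_image(name): name is "side" or "top" or "wrist"; returns a dict with "frame" (420x560x3 uint8, red, green, blue), "fx", "fy", "cx", "cy" (pixels), "R" (3x3) and "t" (3): a world point X has camera coordinates R X + t. Camera axes: x right, y down, z forward; pixel columns grow to the right and rows downward; lengths in m; the calibration is good to about 2 mm. A picture is of the moment at which its call begins. There is no depth.
- job_done(): hands the job in, once; it reports no verdict.
The state is a dict: "t": time; "joint_positions": joint angles; "joint_vel": joint speeds; "joint_efforts": joint torques, N m; "eef_pos": TCP position; "tool_rot": TCP orientation; "ft_force": force on the tool from outside, world axes, zero at the start; "torque": the same for the moment, N m; "opening": opening from 0.0 (shut) to 1.0 (fully open).
Only numpy, scipy, OpenCV 4.12 (cv2) and the standard library are available. Lean on these libraries where they do the work, as an engineer would, in place of code of your own. Each camera call takes 0.05 s, during which the arm holds its last target.

## Working session

There is one attempt and no reset: what is moved stays moved. The work goes in short steps, Python scripts to look and compute and a tool call to move; the robot and the scene stay as the last step left them, time stands still between calls to the robot, and variables do not carry over. Pictures are saved under pics/ and viewed, and the job is handed in when it is done.

Besides the shell and the picture viewer there is one more tool, called after "Call:" as name([rows], argument=value, ...), one row to a line, values as JSON. servo_tool: Moves the arm, as the interface text tells. Its arguments: {"type":"object","properties":{"rows":{"type":"array","items":{"type":"array","items":{"type":"number"}}},"force":{"type":"number"}},"required":["rows"]}

```bash
mkdir -p pics; ls; python3 - <<'E'
from plant import telemetry, vision
import cv2, numpy as np
s=telemetry.read_state()
for k in ("t","eef_pos","tool_rot","ft_force","opening"): print(k,s[k])
for n in ("side","top","wrist"):
    d=vision.get_image(n); cv2.imwrite(f"pics/{n}0.png",d["frame"][:,:,::-1])
    print(n,d["fx"],d["fy"],d["cx"],d["cy"],np.round(d["R"],4).tolist(),np.round(d["t"],4).tolist())
E
```

```text
pics
t 0.0
eef_pos [0.16287648 0.60286596 0.22181301]
tool_rot [-4.13095358e-01 -3.11421185e+00  2.58057162e-03]
ft_force [ 0.48286259 -0.37104559 -0.24437495]
opening 0.9993813936355802
side 501.1728042996938 501.1728042996938 279.289834898205 206.28910697981215 [[0.8931, -0.4494, 0.0185], [-0.2786, -0.5851, -0.7616], [0.3531, 0.675, -0.6478]] [-0.4091, 0.2381, 0.8842]
top 386.9687221756613 386.9687221756613 274.18485747298973 209.07222967129746 [[0.0014, -0.9997, -0.0248], [-0.9925, 0.0016, -0.1225], [0.1225, 0.0248, -0.9922]] [0.0767, 0.5162, 0.7373]
wrist 303.1689564470415 303.1689564470415 275.51764779769604 210.92742303640506 [[0.2606, 0.9655, -0.0006], [0.933, -0.2517, 0.2571], [0.2481, -0.0675, -0.9664]] [-0.624, -0.0315, 0.3893]
```

View pics/side0.png

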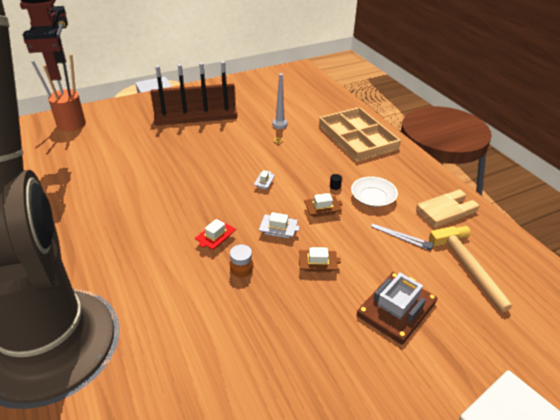

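View pics/top0.png

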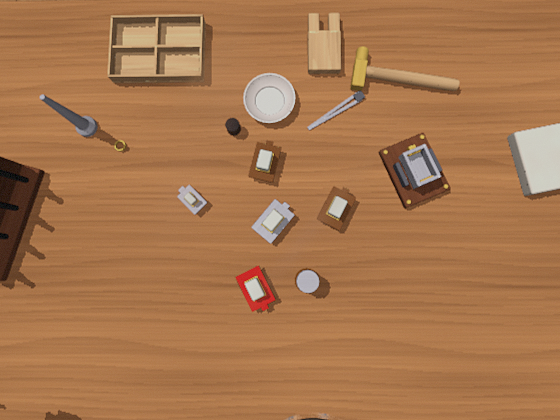

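View pics/wrist0.png

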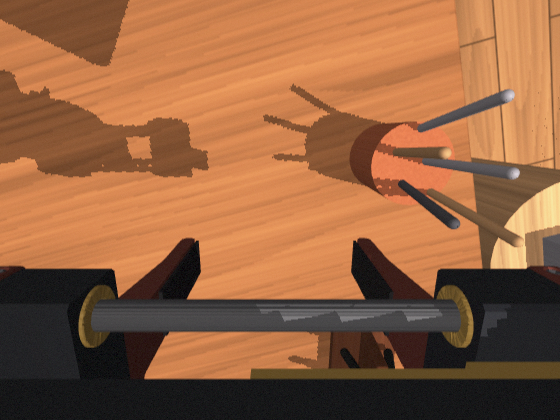

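Candidates in the top view: the large steel lid at (273,222), the small steel lid at (192,200), brown look-alikes at (265,161) and (337,208), and a red one at (256,289). I choose (273,222) because it is steel and the larger of the two steel lids. Next I'll take close crops of it and of the box.

```bash
python3 - <<'E'
import cv2, numpy as np
t=cv2.imread("pics/top0.png"); s=cv2.imread("pics/side0.png")
def c(im,x,y,w,h,k): return cv2.resize(im[y:y+h,x:x+w],None,fx=k,fy=k,interpolation=cv2.INTER_CUBIC)
a=c(t,240,187,70,70,5.6);b=c(t,370,125,90,90,392/90)
cc=c(s,240,195,80,60,4.9)[:200];
cv2.imwrite("pics/ct0.png",np.hstack([a,cv2.resize(b,(392,392))]))
a=c(s,250,200,60,50,6.5);b=c(s,355,265,90,75,390/90)
cv2.imwrite("pics/cs0.png",np.hstack([cv2.resize(a,(390,325)),cv2.resize(b,(390,325))]))
E
```

```text
(no output)
```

View pics/ct0.png

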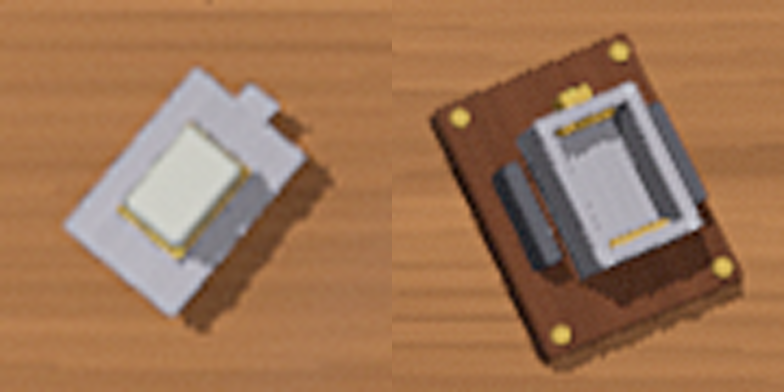

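View pics/cs0.png

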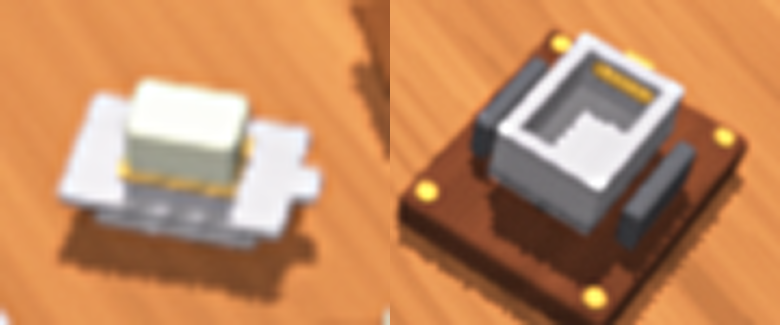

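The crop confirms it: a steel flange, a pale stone, and the lip at upper right, crop (258,103). The box's clasp is at upper left, crop (575,96). I'll fit both poses from corner picks in the two views.

```bash
cat > h.py <<'E'
import numpy as np, cv2
from scipy.optimize import least_squares
def proj(d,X):
    c=np.asarray(X)@np.asarray(d["R"]).T+np.asarray(d["t"]); return np.c_[d["fx"]*c[:,0]/c[:,2]+d["cx"], d["fy"]*c[:,1]/c[:,2]+d["cy"]]
def pose(p,M,z=0):
    c,s=np.cos(p[2]),np.sin(p[2]); M=np.asarray(M,float)
    return np.c_[p[0]+c*M[:,0]-s*M[:,1], p[1]+s*M[:,0]+c*M[:,1], M[:,2]+z]
def fit(obs,p0,z=0):  # obs: list of (cam, model pts, pixels)
    f=lambda p: np.concatenate([(proj(d,pose(p,M,z))-u).ravel() for d,M,u in obs])
    r=least_squares(f,p0,loss="soft_l1",f_scale=1.0)
    return r.x, f(r.x).reshape(-1,2)
def uncrop(p,k,ox,oy,x0=0):
    p=np.array(p,float); p[:,0]-=x0; return (p+.5)/k-.5+[ox,oy]
FL=np.array([[38,26,21],[38,-26,21],[-38,-26,21],[-38,26,21]])/1e3
ST=np.array([[19,13,43],[19,-13,43],[-19,-13,43],[-19,13,43]])/1e3
RIM=np.array([[35.5,24.2,56],[35.5,-24.2,56],[-35.5,-24.2,56],[-35.5,24.2,56]])/1e3
BASE=np.array([[65,50,18],[65,-50,18],[-65,-50,18],[-65,50,18]])/1e3
E
python3 - <<'E'
from h import *
from plant import vision
T=vision.get_image("top");S=vision.get_image("side")
lt=(T,FL,uncrop([(200,67),(306,156),(175,318),(64,226)],5.6,240,187))
lts=(T,ST,uncrop([(191,123),(248,168),(182,248),(124,208)],5.6,240,187))
ls=(S,FL,uncrop([(312,128),(282,242),(60,195),(98,93)],6.5,250,200))
k=392/90
bt=(T,RIM,uncrop([(525,127),(634,83),(700,227),(592,272)],k,370,125,392))
k2=390/90
bs=(S,RIM,uncrop([(585,35),(685,92),(600,190),(490,127)],k2,355,265,390))
for nm,a,p in (("lid top",[lt,lts],[.4,0,-.68]),("lid side",[ls],[.4,0,-.68]),("lid both",[lt,lts,ls],[.4,0,-.68]),("box top",[bt],[.5,-.3,.4]),("box side",[bs],[.5,-.3,.4]),("box both",[bt,bs],[.5,-.3,.4])):
    x,r=fit(a,p); print(nm,np.round(x[:2]*1e3,1),np.degrees(x[2]).round(1),r.round(1).tolist())
E
```

```text
lid top [493.8  79.2] -39.4 [[-0.2, -0.2], [0.7, 0.0], [0.1, 0.3], [0.0, 0.3], [0.1, -0.4], [0.1, -0.1], [-0.4, 0.7], [-0.3, -0.6]]
lid side [493.7  75.9] -40.0 [[0.3, 0.6], [-0.0, -1.2], [-0.2, -0.0], [-0.0, 0.3]]
lid both [494.   78.7] -39.5 [[0.0, -0.3], [1.0, -0.0], [0.4, 0.2], [0.3, 0.2], [0.4, -0.5], [0.4, -0.1], [-0.2, 0.5], [-0.1, -0.8], [-0.2, -0.3], [-0.4, -2.1], [-0.6, -0.7], [-0.6, -0.4]]
box top [ 598.6 -207. ] 22.2 [[1.0, -0.4], [-1.3, 0.4], [-0.8, 0.4], [1.0, -0.5]]
box side [ 599.  -212.3] 21.7 [[0.1, -0.2], [-0.3, -0.1], [-0.7, 0.1], [1.4, 0.2]]
box both [ 599.  -210.1] 22.0 [[2.6, -0.7], [0.4, 0.3], [0.8, 0.3], [2.5, -0.7], [-0.8, -1.0], [-1.1, -1.0], [-1.4, -0.8], [0.7, -0.6]]
```

Call:
servo_tool([
  [2.6,-4,0,0,0,-3,1],
  [5.2,-8,0,0,0,-6,1],
  [7.8,-12,0,0,0,-9,1],
  [10.4,-16,0,0,0,-12,1],
  [13,-20,0,0,0,-15,1],
], force=40)

```text
t: 0.75
eef_pos: [0.2937, 0.4016, 0.2227]
tool_rot: [0.819, 3.033, 0.001]
ft_force: [1.0, 0.1, -0.5]
opening: 0.999
```

Call:
servo_tool([
  [2.5,-4,-0.6,0,0,-2,1],
  [5,-8,-1.2,0,0,-4,1],
  [7.5,-12,-1.8,0,0,-6,1],
  [10,-16,-2.4,0,0,-8,1],
  [12.5,-20.2,-3,0,0,-9.3,1],
])

```text
t: 1.25
eef_pos: [0.4187, 0.1999, 0.1927]
tool_rot: [1.06, 2.957, 0.001]
ft_force: [1.7, -0.7, -0.4]
opening: 1.002
```

Call:
servo_tool([
  [2.5,-4,-1.5,0,0,0,1],
  [5,-8,-3,0,0,0,1],
  [7.5,-12.1,-4.5,0,0,0,1],
  [7.5,-12.1,-7,0,0,0,1],
  [7.5,-12.1,-7,0,0,0,1],
])

```text
t: 1.75
eef_pos: [0.4915, 0.0786, 0.1203]
tool_rot: [-1.063, -2.953, 0.005]
ft_force: [-0.1, -0.3, 0.5]
opening: 0.999
```

```bash
python3 - <<'E'
from plant import telemetry, vision
import cv2, numpy as np
d=vision.get_image("wrist"); cv2.imwrite("pics/w1.png",d["frame"][:,:,::-1])
s=telemetry.read_state(); print(s["eef_pos"],s["tool_rot"],s["joint_positions"],s["ft_force"])
from h import *
p=[.494,.0785,np.radians(-39.5)]
print(proj(d,pose(p,ST)).round(0).tolist(),proj(d,pose(p,FL)).round(0).tolist())
E
```

```text
[0.49183742 0.0799865  0.12166271] [-1.05986524 -2.9545074   0.00313705] [-0.56120266  0.32880535  0.37085511  2.02553123 -0.16068149  0.81804802
  0.78412086] [0.87406258 0.57995386 0.36290764]
[[293.0, 242.0], [263.0, 242.0], [262.0, 198.0], [294.0, 198.0]] [[306.0, 253.0], [250.0, 253.0], [248.0, 171.0], [308.0, 171.0]]
```

View pics/w1.png

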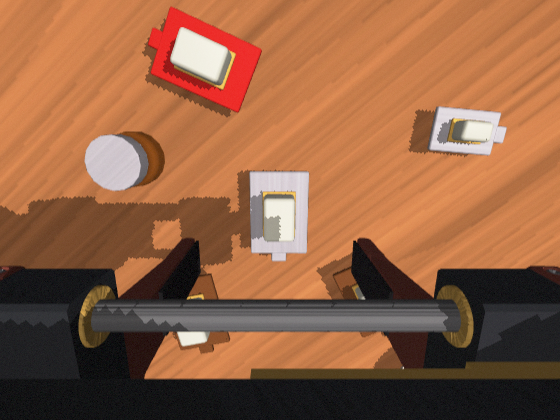

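The wrist view shows the lid between the fingers: flange corners at about (249,171) and (308,253), lip at (279,257) pointing down. The predictions agree within 1–2 px. I'll refine with a crop.

```bash
python3 - <<'E'
import cv2
a=cv2.imread("pics/w1.png"); cv2.imwrite("pics/w1c.png",cv2.resize(a[160:270,225:335],None,fx=5,fy=5,interpolation=cv2.INTER_CUBIC))
E
```

```text
(no output)
```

View pics/w1c.png

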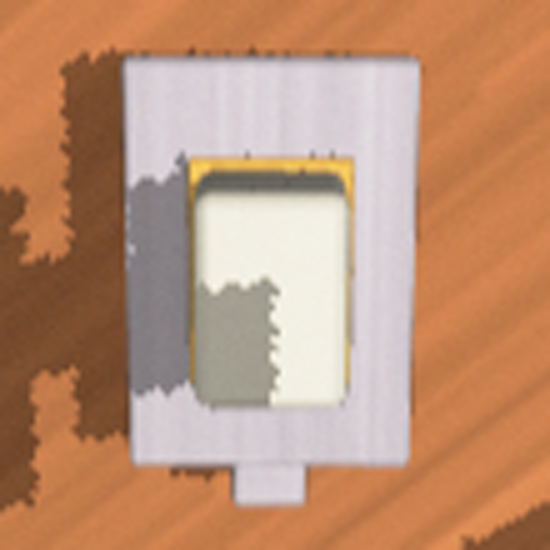

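```bash
python3 - <<'E'
from h import *
from plant import vision, telemetry
from scipy.spatial.transform import Rotation as Ro
d=vision.get_image("wrist")
u=uncrop([(410,466),(132,466),(123,57),(420,57)],5,225,160)
us=uncrop([(350,410),(194,410),(194,186),(350,186)],5,225,160)
p,r=fit([(d,FL,u),(d,ST,us)],[.494,.0785,-.69]); print(p[:2]*1e3,np.degrees(p[2]),r.round(1).tolist())
s=telemetry.read_state(); M=Ro.from_rotvec(s["tool_rot"]).as_matrix()
print(s["t"],s["eef_pos"],"jaw ang",np.degrees(np.arctan2(M[1,1],M[0,1])),"z",M[:,2])
E
```

```text
[494.92036848  80.63017914] -39.3745122853129 [[0.1, -0.4], [-0.2, -0.3], [-0.3, -0.3], [0.3, -0.4], [-0.2, -0.0], [0.2, -0.0], [-0.3, 0.7], [0.5, 0.7]]
1.85 [0.49242278 0.08087057 0.12265884] jaw ang 50.61693505258334 z [-1.46277111e-03 -1.53545777e-04 -9.99998918e-01]
```

Call:
servo_tool([
  [0.2,0,-3,0,0,0,1],
  [0.2,0,-6,0,0,0,1],
  [0.2,0,-8.5,0,0,0,1],
  [0.2,0,-9.5,0,0,0,1],
  [0.2,0,-9.8,0,0,0,1],
])

```text
t: 2.35
eef_pos: [0.4948, 0.0815, 0.0248]
tool_rot: [-1.057, -2.958, -0.0]
ft_force: [-0.3, -0.5, 0.5]
opening: 1.003
```

```bash
python3 - <<'E'
from plant import telemetry, vision
import cv2, numpy as np
d=vision.get_image("wrist"); cv2.imwrite("pics/w2.png",d["frame"][:,:,::-1])
d=vision.get_image("side"); cv2.imwrite("pics/s2.png",cv2.resize(d["frame"][160:280,200:360,::-1],None,fx=5,fy=5))
s=telemetry.read_state(); print(s["eef_pos"],s["ft_force"])
E
```

```text
[0.49547987 0.08108234 0.02555534] [-0.65780383 -0.38364189  1.69416924]
```

View pics/w2.png

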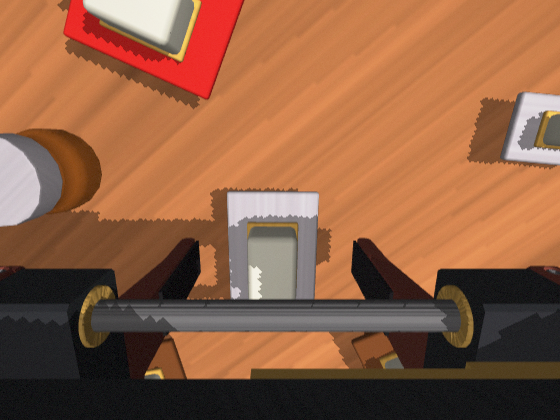

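View pics/s2.png

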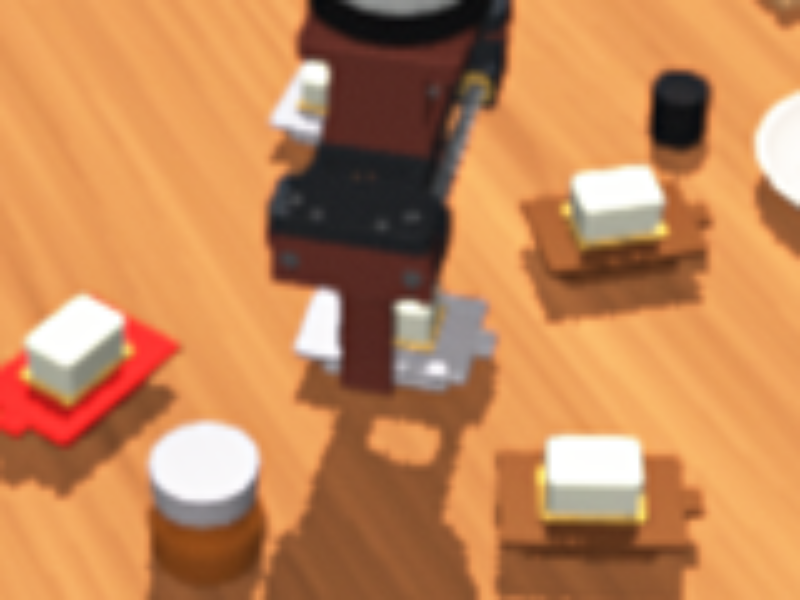

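The fingers straddle the flange, with the stone between them. I'll drop 1.5 mm and close.

Call:
servo_tool([
  [0,0,-0.15,0,0,0,1],
  [0,0,-0.15,0,0,0,0.6],
  [0,0,-0.15,0,0,0,0.4],
  [0,0,-0.15,0,0,0,0.2],
  [0,0,-0.15,0,0,0,0.1],
], force=45)

```text
t: 2.95
eef_pos: [0.4951, 0.0804, 0.0233]
tool_rot: [1.059, 2.957, 0.0]
ft_force: [0.5, 0.2, 0.4]
opening: 0.677
```

Call:
servo_tool([
  [0,0,0,0,0,0,0],
  [0,0,0,0,0,0,0],
  [0,0,0,0,0,0,0],
], force=45)

```text
t: 3.25
eef_pos: [0.495, 0.0804, 0.0231]
tool_rot: [-1.059, -2.957, 0.0]
ft_force: [0.0, 0.1, -0.2]
opening: 0.406
```

```bash
python3 - <<'E'
from plant import telemetry, vision
import cv2, numpy as np
d=vision.get_image("wrist"); cv2.imwrite("pics/w3.png",d["frame"][:,:,::-1])
s=telemetry.read_state(); print(s["t"],s["eef_pos"],s["ft_force"],s["opening"]*88)
E
```

```text
3.3 [0.49492413 0.08034698 0.02310524] [-1.10824039  0.19886694 -0.3827138 ] 31.3282507233906
```

View pics/w3.png

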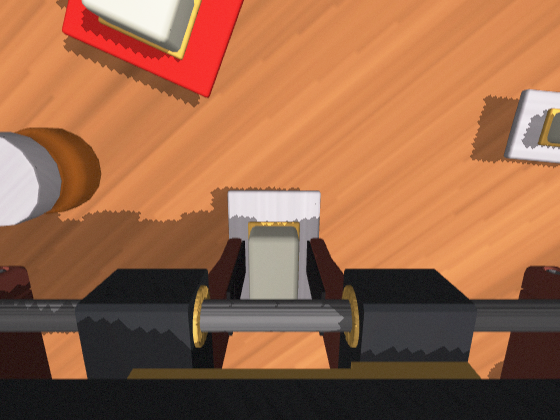

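The fingers are still closing, at 31 mm against the 26 mm stone. I'll wait, then lift.

Call:
servo_tool([
  [0,0,0,0,0,0,0],
  [0,0,0,0,0,0,0],
  [0,0,0,0,0,0,0],
  [0,0,0,0,0,0,0],
], force=45)

```text
t: 3.7
eef_pos: [0.4949, 0.0803, 0.0231]
tool_rot: [-1.059, -2.957, 0.0]
ft_force: [0.4, -1.1, -0.3]
opening: 0.292
```

Call:
servo_tool([
  [0,0,0.5,0,0,0,0],
  [0,0,2,0,0,0,0],
  [0,0,5,0,0,0,0],
  [0,0,8,0,0,0,0],
  [0,0,10,0,0,0,0],
])

```text
t: 4.2
eef_pos: [0.4955, 0.0804, 0.1252]
tool_rot: [1.059, 2.956, 0.002]
ft_force: [0.9, 0.3, -2.2]
opening: 0.294
```

```bash
python3 - <<'E'
from plant import telemetry, vision
import cv2, numpy as np
d=vision.get_image("wrist"); cv2.imwrite("pics/w4.png",d["frame"][:,:,::-1])
s=telemetry.read_state(); print(s["t"],s["eef_pos"],s["ft_force"],s["opening"]*88)
from h import *
from scipy.spatial.transform import Rotation as Ro
M=Ro.from_rotvec(s["tool_rot"]).as_matrix(); print(M.round(3).tolist(), s["joint_positions"])
E
```

```text
4.25 [0.49691679 0.08060097 0.12760961] [ 1.19147365 -0.01567295  0.44386692] 25.98964322144243
[[-0.772, 0.635, 0.005], [0.635, 0.772, 0.002], [-0.003, 0.005, -1.0]] [-0.56730532  0.32384462  0.38049826  2.01592507 -0.16267734  0.82493575
  0.78782418]
```

View pics/w4.png

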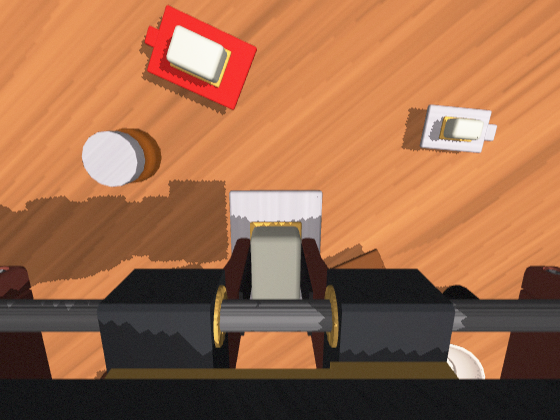

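The lid is held at 26 mm opening and level. Now I'll carry it past the clasp end of the box, so the wrist camera sees the box and the lid together.

Call:
servo_tool([
  [2,-3,0.5,0,0,8,0],
  [4,-6,1,0,0,16,0],
  [6,-9,1,0,0,24,0],
  [8,-12,1,0,0,32,0],
  [10,-15,1,0,0,40,0],
])

```text
t: 4.75
eef_pos: [0.5954, -0.0706, 0.1327]
tool_rot: [0.026, -3.141, -0.001]
ft_force: [-0.1, -0.4, -1.6]
opening: 0.296
```

Call:
servo_tool([
  [2,-3,0,0,0,7,0],
  [4,-6,0,0,0,14,0],
  [6,-9,0,0,0,21.5,0],
  [7.8,-10.9,0,0,0,21.5,0],
  [7.8,-10.9,0,0,0,21.5,0],
])

```text
t: 5.25
eef_pos: [0.6736, -0.1829, 0.132]
tool_rot: [0.595, -3.084, 0.003]
ft_force: [-0.1, 0.0, -1.9]
opening: 0.295
```

```bash
python3 - <<'E'
from plant import telemetry, vision
import cv2, numpy as np
d=vision.get_image("wrist"); cv2.imwrite("pics/w5.png",d["frame"][:,:,::-1])
s=telemetry.read_state(); print(s["t"],s["eef_pos"],s["ft_force"],s["opening"]*88)
from h import *
from scipy.spatial.transform import Rotation as Ro
M=Ro.from_rotvec(s["tool_rot"]).as_matrix(); print(M.round(3).tolist(), s["joint_positions"])
E
```

```text
5.3 [ 0.67268249 -0.18040981  0.13178831] [-1.5388295  -0.42860644 -1.25573422] 25.47814327885163
[[-0.928, -0.373, -0.001], [-0.373, 0.928, -0.0], [0.001, 0.0, -1.0]] [ 0.07536464  0.61363775  0.18058493  1.50459159 -0.11992447  1.03556388
  2.23845684]
```

View pics/w5.png

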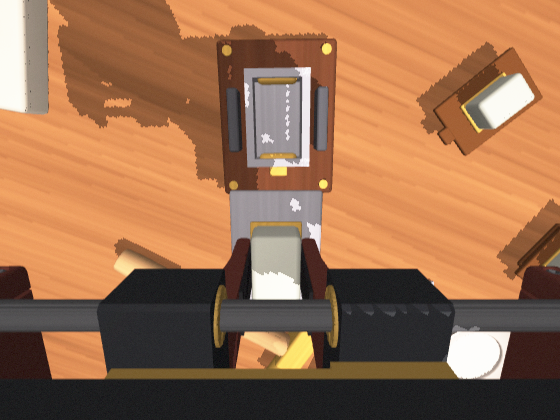

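The wrist view shows the box at (278,117), its clasp at (279,171), and the held lid's rear edge from (230,191) to (322,191). I'll measure both from this one image.

```bash
python3 - <<'E'
import cv2,numpy as np
a=cv2.imread("pics/w5.png")
f=lambda x,y,w,h,k:cv2.resize(a[y:y+h,x:x+w],None,fx=k,fy=k,interpolation=cv2.INTER_CUBIC)
cv2.imwrite("pics/w5a.png",f(205,30,145,170,3.5))
cv2.imwrite("pics/w5b.png",f(220,180,115,60,6.5))
cv2.imwrite("pics/w5r.png",f(235,60,85,120,5))
E
```

```text
(no output)
```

View pics/w5r.png

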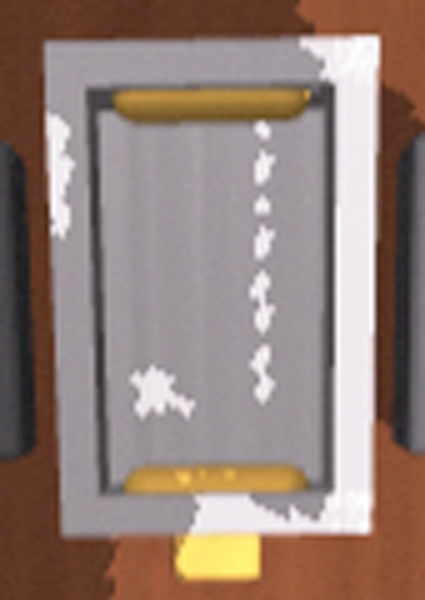

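View pics/w5a.png

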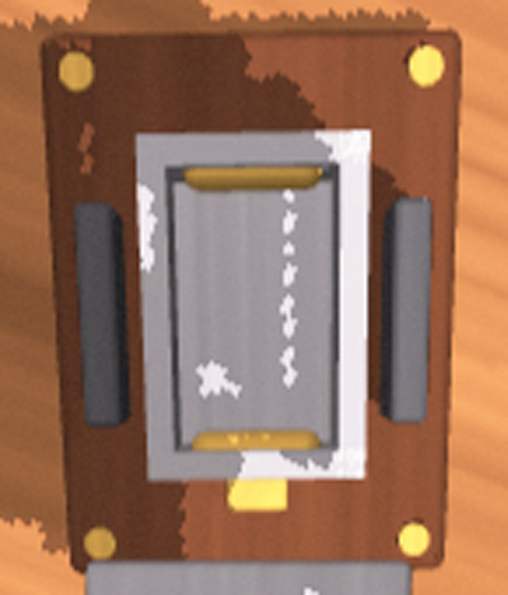

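View pics/w5b.png

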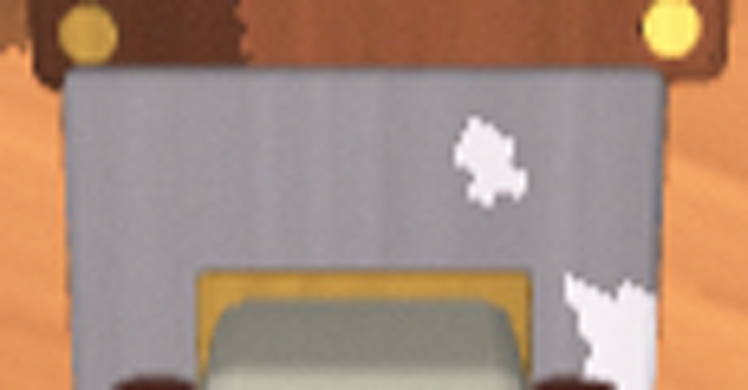

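```bash
cat > m5.py <<'E'
from h import *
from plant import vision, telemetry
from scipy.spatial.transform import Rotation as Ro
d=vision.get_image("wrist"); P=[]
for i in range(1): s=telemetry.read_state()
tcp=np.array(s["eef_pos"]);M=Ro.from_rotvec(s["tool_rot"]).as_matrix()
print("tcp",tcp,"yaw",np.degrees(np.arctan2(M[1,1],M[0,1]))-90)
POC=np.array([[29.5,18.2,56],[29.5,-18.2,56],[-29.5,-18.2,56],[-29.5,18.2,56]])/1e3
r=uncrop([(372,534),(63,535),(45,41),(380,37)],5,235,60)
q=uncrop([(332,493),(102,494),(87,87),(335,85)],5,235,60)
b,e=fit([(d,RIM,r),(d,POC,q)],[.599,-.21,.385]); print("box",b[:2]*1e3,np.degrees(b[2]),e.round(1).tolist())
LB=np.array([[-38,-26,21],[-38,26,21]])/1e3
u=uncrop([(65,69),(664,68)],6.5,220,180)
def f(p): return (proj(d,pose(p,LB,p[3]))-u).ravel()
l=least_squares(f,[.673,-.18,.385,.109]).x; print("lid free z",l[:2]*1e3,np.degrees(l[2]),l[3])
for z in (.107,.109,.111):
    l,e=fit([(d,LB,u)],[.673,-.18,.385],z); print("lid z",z,l[:2]*1e3,np.degrees(l[2]),e.round(1).tolist(), "TCP-lid in lid frame",(np.array([[np.cos(l[2]),np.sin(l[2])],[-np.sin(l[2]),np.cos(l[2])]])@(tcp[:2]-l[:2])*1e3).round(1),"shift mm",((b[:2]-l[:2])*1e3).round(1))
E
python3 m5.py
```

```text
tcp [ 0.67231527 -0.17862696  0.13193632] yaw 22.02197721024727
box [ 599.5557077  -208.73064762] 22.61274653090007 [[-0.1, -0.4], [-0.2, 0.1], [-0.1, 0.2], [-0.0, 0.1], [0.3, 0.1], [-0.5, 0.5], [0.1, -0.2], [0.6, -0.4]]
lid free z [ 673.31214931 -180.56490897] 22.020599453394073 0.10455198360202449
lid z 0.107 [ 672.88726039 -180.73973181] 22.02017665903531 [[-0.7, 0.0], [0.7, 0.0]] TCP-lid in lid frame [0.3 2.2] shift mm [-73.3 -28. ]
lid z 0.109 [ 672.53513133 -180.88470554] 22.0193776361675 [[-1.2, 0.0], [1.2, 0.0]] TCP-lid in lid frame [0.6 2.2] shift mm [-73.  -27.8]
lid z 0.111 [ 672.18037699 -181.0305509 ] 22.018352644859924 [[-1.8, 0.0], [1.8, 0.0]] TCP-lid in lid frame [1.  2.2] shift mm [-72.6 -27.7]
```

Call:
servo_tool([
  [-3.5,-1.4,0,0,0,0.4,0],
  [-7.3,-2.8,0,0,0,0.4,0],
  [-7.3,-2.8,-1.5,0,0,0.4,0],
  [-7.3,-2.8,-3.5,0,0,0.4,0],
  [-7.3,-2.8,-3.5,0,0,0.4,0],
])

```text
t: 5.85
eef_pos: [0.5982, -0.2042, 0.0958]
tool_rot: [0.614, -3.077, -0.005]
ft_force: [-0.1, 0.3, -2.1]
opening: 0.292
```

```bash
python3 - <<'E'
from plant import telemetry, vision
import cv2, numpy as np
s=telemetry.read_state(); print(s["t"],s["eef_pos"],s["ft_force"])
f=lambda a,x,y,w,h,k:cv2.resize(a[y:y+h,x:x+w],None,fx=k,fy=k,interpolation=cv2.INTER_CUBIC)
for n,c in (("top",(360,110,110,110,5)),("side",(340,240,120,100,6)),("wrist",(180,100,190,200,3))):
    d=vision.get_image(n); a=d["frame"][:,:,::-1]; cv2.imwrite(f"pics/{n}6.png",a); cv2.imwrite(f"pics/{n}6c.png",f(a,*c))
E
```

```text
5.85 [ 0.59816068 -0.20419032  0.09578242] [-0.07985157  0.2787186  -2.14462954]
```

View pics/top6c.png

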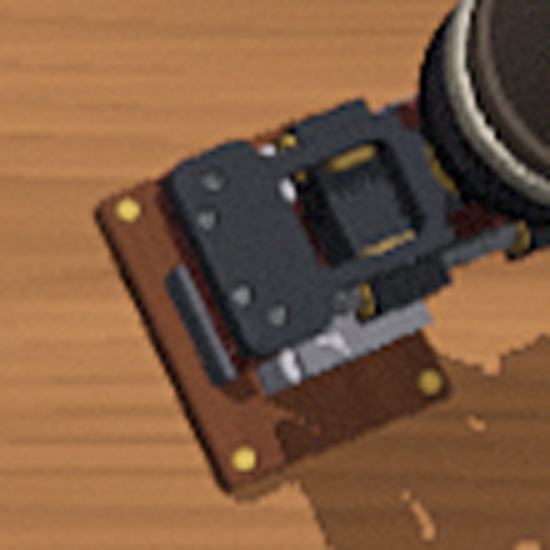

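View pics/side6c.png

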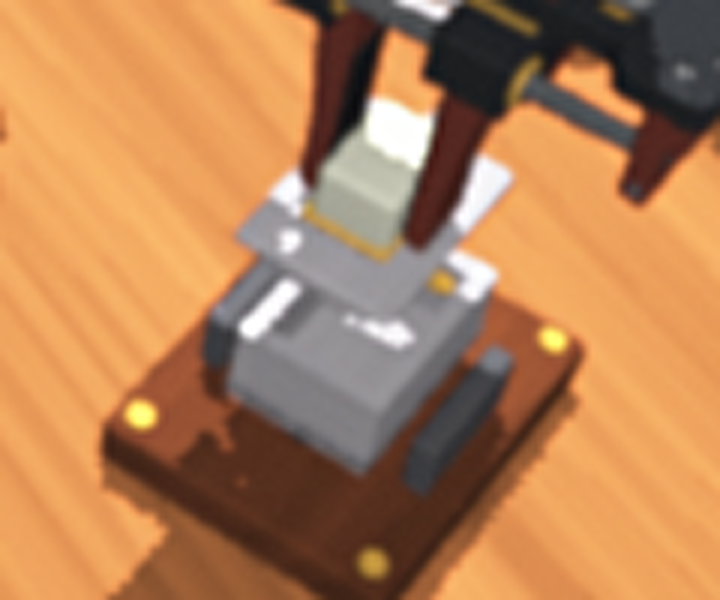

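View pics/wrist6c.png

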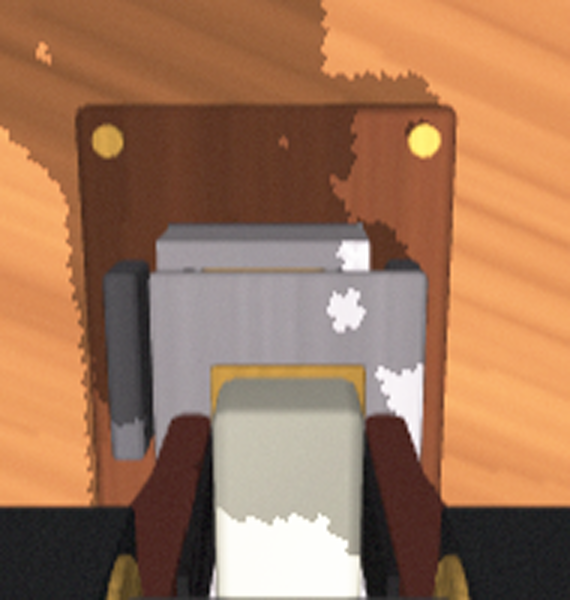

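The arm was still settling, with about 4 mm of overshoot, when that picture was taken. So the lid is about 5 mm off to +y. I'll hold still, then measure again.

Call:
servo_tool([
  [0,0,0,0,0,0,0],
  [0,0,0,0,0,0,0],
  [0,0,0,0,0,0,0],
  [0,0,0,0,0,0,0],
  [0,0,0,0,0,0,0],
])

```text
t: 6.5
eef_pos: [0.6, -0.2067, 0.0983]
tool_rot: [-0.612, 3.081, -0.0]
ft_force: [-0.6, 0.9, -1.9]
opening: 0.291
```

```bash
cat > snap.py <<'E'
import sys
from plant import telemetry, vision
import cv2, numpy as np, pickle
k=sys.argv[1]
s=telemetry.read_state(); print(s["t"],s["eef_pos"],s["tool_rot"],s["ft_force"])
f=lambda a,x,y,w,h,k:cv2.resize(a[y:y+h,x:x+w],None,fx=k,fy=k,interpolation=cv2.INTER_CUBIC)
D={}
for n,c in (("side",(340,240,120,100,6)),("wrist",(200,120,140,120,5))):
    d=vision.get_image(n); D[n]=d; a=d["frame"][:,:,::-1]; cv2.imwrite(f"pics/{n}{k}.png",a); cv2.imwrite(f"pics/{n}{k}c.png",f(a,*c))
s=telemetry.read_state(); print(s["t"],s["eef_pos"],s["tool_rot"]); D["s"]=s
pickle.dump(D,open(f"d{k}.pkl","wb"))
E
python3 snap.py 7
```

```text
6.5 [ 0.60001287 -0.20666899  0.09829269] [-6.12404676e-01  3.08118498e+00 -6.92318807e-05] [-0.59824081  0.86729796 -1.86981091]
6.6 [ 0.59999741 -0.20664247  0.09819567] [-6.12455146e-01  3.08125805e+00  2.16015270e-05]
```

View pics/side7c.png

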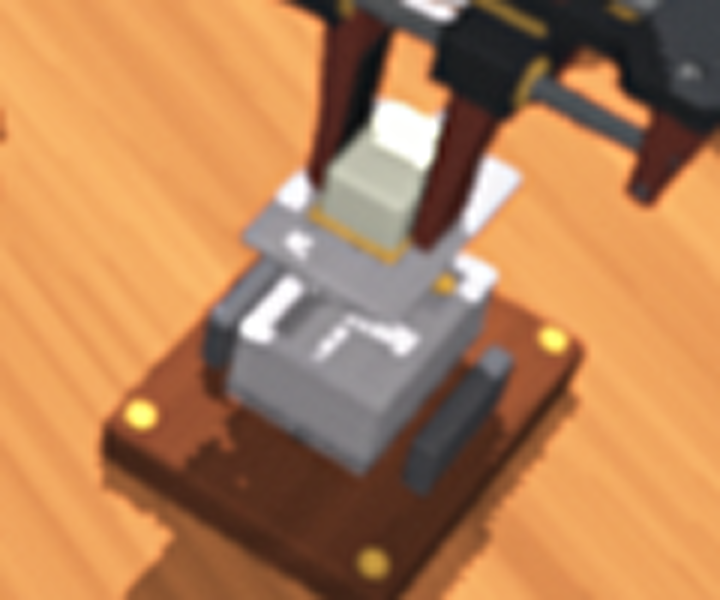

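View pics/wrist7c.png

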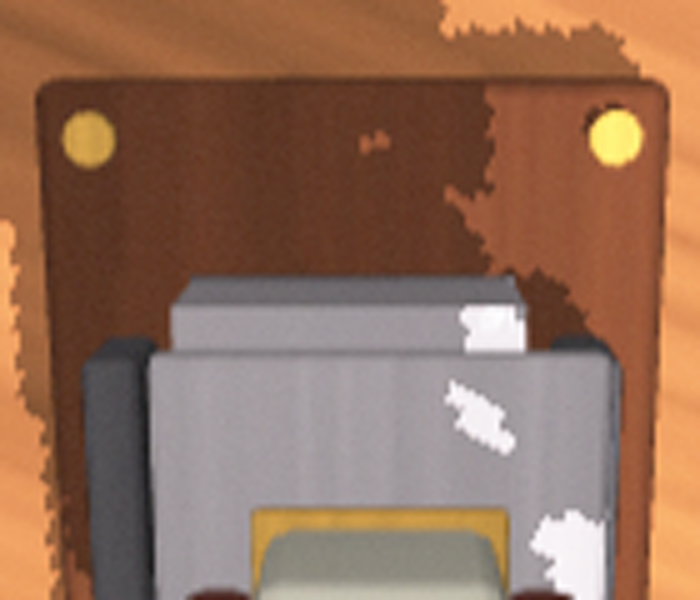

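```bash
cat > m7.py <<'E'
from h import *
import pickle
D=pickle.load(open("d7.pkl","rb")); W,S,s=D["wrist"],D["side"],D["s"]
tcp=np.array(s["eef_pos"]); zu=tcp[2]-.0231
w=lambda p:uncrop(p,5,200,120)
rr=w([(170,306),(527,304)]); lr=w([(150,354),(612,352)])
RB=RIM[2:];LB=FL[2:]
rep=lambda n,b,l:print(n,"box",(b[:2]*1e3).round(1),np.degrees(b[2]).round(1),"lid",(l[:2]*1e3).round(1),np.degrees(l[2]).round(1),"lid-box in box frame",(np.array([[np.cos(b[2]),np.sin(b[2])],[-np.sin(b[2]),np.cos(b[2])]])@(l[:2]-b[:2])*1e3).round(1))
b,e=fit([(W,RB,rr)],[.6,-.21,.39]); l,e2=fit([(W,LB,lr)],[.6,-.21,.39],zu)
rep("wrist",b,l); print(e.round(1).tolist(),e2.round(1).tolist())
# base rear corners from wrist too
sc=lambda p:uncrop(p,6,340,240)
b2,e=fit([(S,RIM[[1,2,3]],sc([(498,274),(380,411),(230,326)]))],[.6,-.21,.39]); l2,e2=fit([(S,FL[[1,2,3]],sc([(522,178),(392,322),(242,237)]))],[.6,-.21,.39],zu)
rep("side",b2,l2); print(e.round(1).tolist(),e2.round(1).tolist())
print("tcp",tcp*1e3)
E
python3 m7.py
```

```text
wrist box [ 600.3 -211.4] 22.8 lid [ 599.8 -206.9] 22.7 lid-box in box frame [1.4 4.3]
[[0.1, -0.0], [-0.1, -0.0]] [[-1.1, 0.0], [1.1, 0.0]]
side box [ 599.4 -211.5] 22.2 lid [ 598.3 -208.4] 22.7 lid-box in box frame [0.1 3.3]
[[-0.4, -0.0], [-0.5, 0.1], [1.2, -0.1]] [[0.1, -0.1], [0.5, 0.6], [-0.6, -0.5]]
tcp [ 599.99740734 -206.64247179   98.19567337]
```

Call:
servo_tool([
  [0.06,-0.41,0,0,0,0,0],
  [0.06,-0.41,-0.6,0,0,0,0],
  [0.06,-0.41,-1.2,0,0,0,0],
  [0.06,-0.41,-1.2,0,0,0,0],
  [0.06,-0.41,-1.2,0,0,0,0],
])

```text
t: 7.1
eef_pos: [0.6003, -0.2106, 0.0856]
tool_rot: [0.612, -3.08, -0.001]
ft_force: [0.1, 0.3, -1.7]
opening: 0.288
```

Call:
servo_tool([
  [0,0,0,0,0,0,0],
  [0,0,0,0,0,0,0],
  [0,0,0,0,0,0,0],
  [0,0,0,0,0,0,0],
])

```text
t: 7.5
eef_pos: [0.6007, -0.2107, 0.0863]
tool_rot: [-0.613, 3.081, -0.0]
ft_force: [0.7, -0.2, -1.1]
opening: 0.293
```

```bash
python3 snap.py 8
```

```text
7.5 [ 0.60067496 -0.21070058  0.08630723] [-6.12521545e-01  3.08104571e+00 -1.04136380e-04] [ 0.65014396 -0.2034128  -1.13293726]
7.6 [ 0.60062121 -0.21071399  0.08623113] [-6.12543407e-01  3.08116387e+00 -1.34992961e-05]
```

View pics/side8c.png

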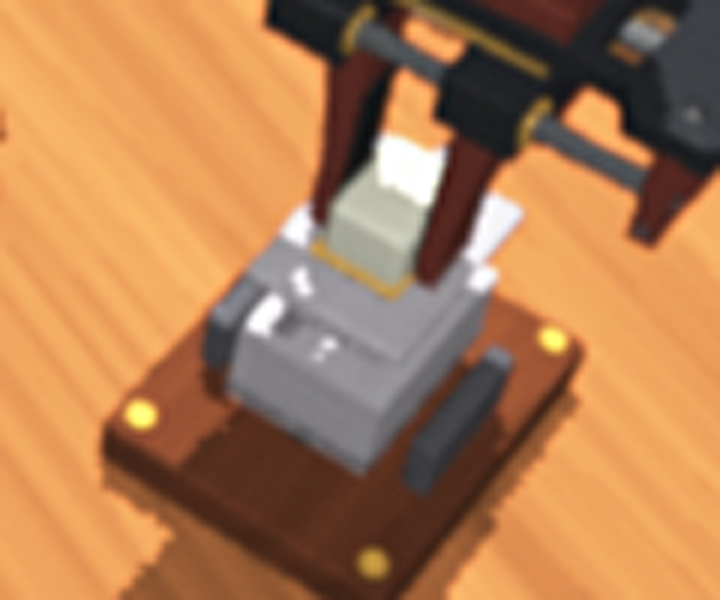

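View pics/wrist8c.png

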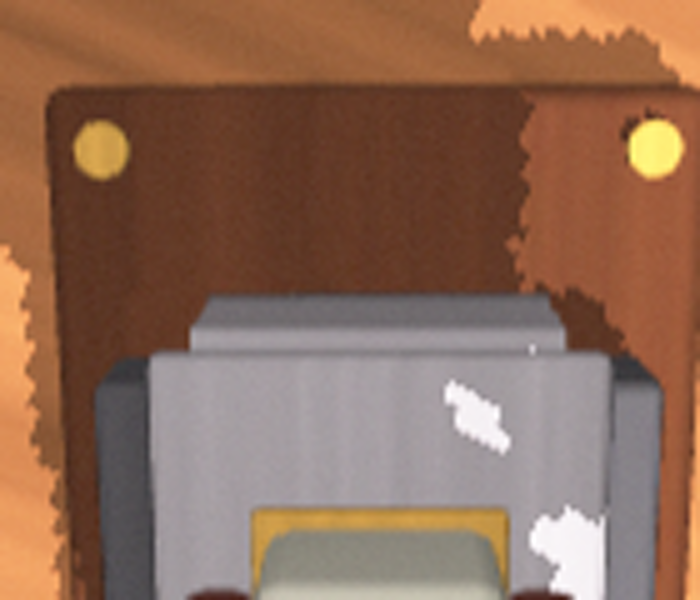

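```bash
sed -e 's/d7.pkl/d8.pkl/' -e 's/rr=w(.*$/rr=w([(189,328),(565,327)]); lr=w([(149,354),(612,352)])/' -e 's/(522,178),(392,322),(242,237)/(523,210),(402,361),(247,272)/' m7.py > m8.py; cat >> m8.py <<'E'
# x-offset from depth-free z
g=lambda p:(proj(W,pose(p,LB,p[3]))-lr).ravel(); l3=least_squares(g,[.6,-.21,.39,zu]).x; rep("wrist free z %.4f (nom %.4f)"%(l3[3],zu),b,l3)
g=lambda p:(proj(S,pose(p,FL[[1,2,3]],p[3]))-sc([(523,210),(402,361),(247,272)])).ravel(); l3=least_squares(g,[.6,-.21,.39,zu]).x; rep("side free z %.4f"%l3[3],b2,l3)
E
python3 m8.py
```

```text
wrist box [ 600.4 -211.6] 22.6 lid [ 600.5 -211. ] 22.7 lid-box in box frame [0.4 0.5]
[[-0.1, 0.0], [0.1, 0.0]] [[-0.9, 0.0], [0.9, 0.0]]
side box [ 599.4 -211.5] 22.2 lid [ 599.4 -212.5] 24.0 lid-box in box frame [-0.4 -0.9]
[[-0.4, -0.0], [-0.5, 0.1], [1.2, -0.1]] [[0.1, -0.1], [0.1, 0.1], [-0.3, -0.0]]
tcp [ 600.62121019 -210.71398931   86.23113224]
wrist free z 0.0598 (nom 0.0631) box [ 600.4 -211.6] 22.6 lid [ 601.1 -210.8] 22.7 lid-box in box frame [1.  0.5]
side free z 0.0567 box [ 599.4 -211.5] 22.2 lid [ 603.9 -208.5] 23.9 lid-box in box frame [5.2 1. ]
```

Call:
servo_tool([
  [-0.02,-0.04,-0.2,0,0,0,0],
  [-0.02,-0.04,-0.4,0,0,0,0],
  [-0.02,-0.04,-0.6,0,0,0,0],
  [-0.02,-0.04,-0.75,0,0,0,0],
  [-0.02,-0.04,-0.75,0,0,0,0],
])

```text
t: 8.1
eef_pos: [0.6002, -0.211, 0.0783]
tool_rot: [0.612, -3.081, -0.0]
ft_force: [0.7, 0.7, -1.6]
opening: 0.291
```

Call:
servo_tool([
  [0,0,-0.1,0,0,0,0],
  [0,0,-0.2,0,0,0,0],
  [0,0,-0.3,0,0,0,0],
  [0,0,-0.3,0,0,0,0],
  [0,0,-0.3,0,0,0,0],
])

```text
t: 8.6
eef_pos: [0.6004, -0.2111, 0.0756]
tool_rot: [0.613, -3.081, -0.0]
ft_force: [0.3, 0.5, -2.3]
opening: 0.293
```

```bash
python3 snap.py 9
```

```text
8.6 [ 0.60038873 -0.21111644  0.07563269] [ 6.12522092e-01 -3.08126477e+00 -5.12444013e-05] [ 0.2973372   0.48803478 -2.27104232]
8.7 [ 0.60042744 -0.21113038  0.07571983] [-6.12474219e-01  3.08121619e+00  3.56106262e-07]
```

View pics/side9c.png

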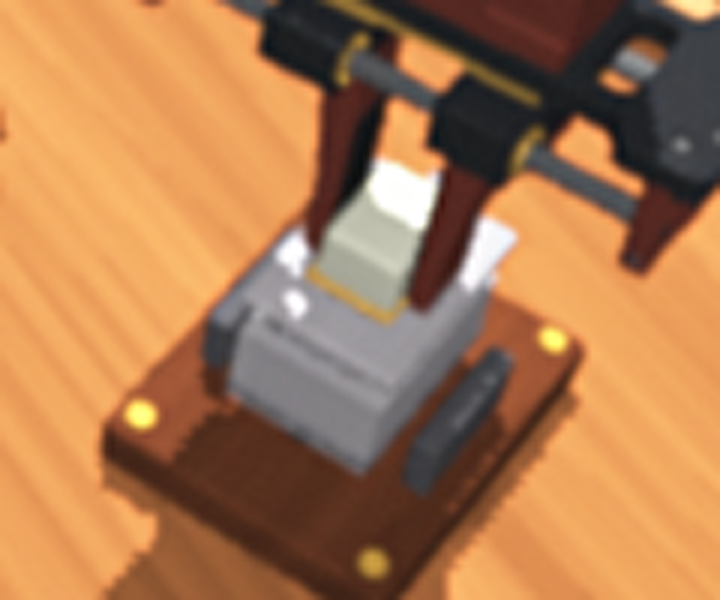

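View pics/wrist9c.png

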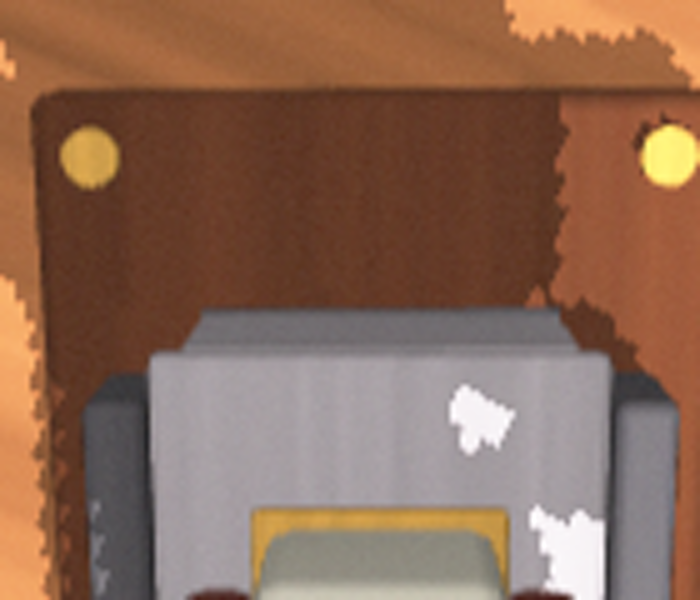

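The lid's plug is entering the mouth, with the flange, crop (150–612), centred over the rim, crop (183–578). There's no contact force yet, so I'll lower it onto the catches.

Call:
servo_tool([
  [0,0,-0.05,0,0,0,0],
  [0,0,-0.1,0,0,0,0],
  [0,0,-0.15,0,0,0,0],
  [0,0,-0.2,0,0,0,0],
  [0,0,-0.2,0,0,0,0],
])

```text
t: 9.2
eef_pos: [0.6003, -0.211, 0.0735]
tool_rot: [0.613, -3.081, -0.0]
ft_force: [-0.2, 0.5, -1.8]
opening: 0.294
```

Call:
servo_tool([
  [0,0,-0.05,0,0,0,0],
  [0,0,-0.1,0,0,0,0],
  [0,0,-0.1,0,0,0,0],
])

```text
t: 9.5
eef_pos: [0.6003, -0.2113, 0.0729]
tool_rot: [0.612, -3.081, 0.0]
ft_force: [-2.0, 0.3, 1.6]
opening: 0.296
```

Contact with the catches comes at TCP z 0.073, about 6 mm below the rim, as the description says. Now I'll press down steadily.

Call:
servo_tool([
  [0,0,-0.05,0,0,0,0],
  [0,0,-0.1,0,0,0,0],
  [0,0,-0.15,0,0,0,0],
  [0,0,-0.15,0,0,0,0],
], force=58)

```text
t: 9.9
eef_pos: [0.6004, -0.2113, 0.0715]
tool_rot: [-0.612, 3.081, -0.0]
ft_force: [-2.9, -0.5, 5.9]
opening: 0.292
```

Call:
servo_tool([
  [-0.04,0,-0.05,0,0,0,0],
  [-0.04,0,-0.1,0,0,0,0],
  [-0.04,0,-0.15,0,0,0,0],
  [-0.04,0,-0.15,0,0,0,0],
])

```text
t: 10.3
eef_pos: [0.6005, -0.2113, 0.0705]
tool_rot: [-0.612, 3.08, -0.001]
ft_force: [-2.1, 0.1, 7.2]
opening: 0.289
```

Call:
servo_tool([
  [0,0,-0.05,0,0,0,0],
  [0,0,-0.1,0,0,0,0],
  [0,0,-0.1,0,0,0,0],
])

```text
t: 10.6
eef_pos: [0.6006, -0.2113, 0.0697]
tool_rot: [-0.612, 3.08, -0.001]
ft_force: [-3.4, 0.5, 10.1]
opening: 0.289
```

Call:
servo_tool([
  [0,0,-0.05,0,0,0,0],
  [0,0,-0.1,0,0,0,0],
  [0,0,-0.1,0,0,0,0],
])

```text
t: 10.9
eef_pos: [0.6008, -0.2113, 0.069]
tool_rot: [-0.612, 3.079, -0.001]
ft_force: [-3.5, -0.0, 12.2]
opening: 0.29
```

Call:
servo_tool([
  [0,0,-0.05,0,0,0,0],
  [0,0,-0.1,0,0,0,0],
  [0,0,-0.1,0,0,0,0],
])

```text
t: 11.2
eef_pos: [0.601, -0.2113, 0.0683]
tool_rot: [-0.612, 3.079, -0.001]
ft_force: [-3.8, 0.7, 13.3]
opening: 0.289
```

```bash
python3 snap.py 10
```

```text
11.2 [ 0.60097224 -0.21130756  0.06825075] [-6.12080528e-01  3.07908628e+00 -1.18273892e-03] [-3.78374195  0.67326006 13.28653179]
11.3 [ 0.60098378 -0.21131894  0.06829421] [-6.12039482e-01  3.07906542e+00 -1.25853938e-03]
```

View pics/side10c.png

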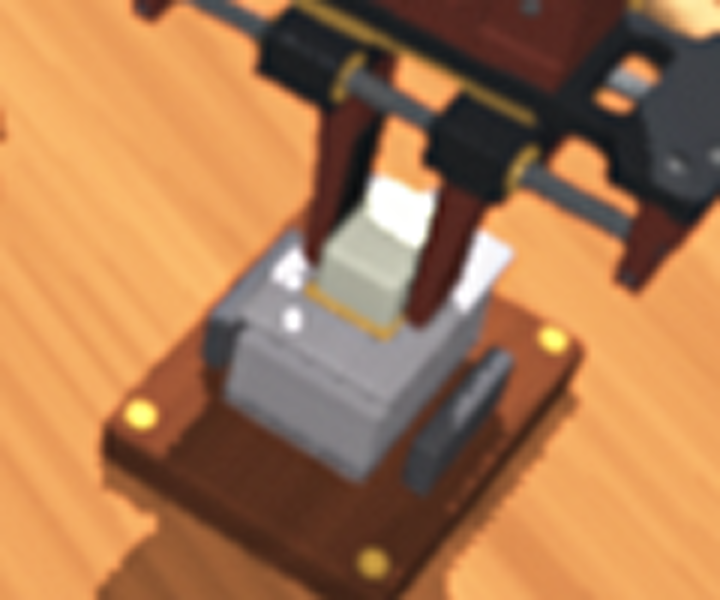

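View pics/wrist10c.png

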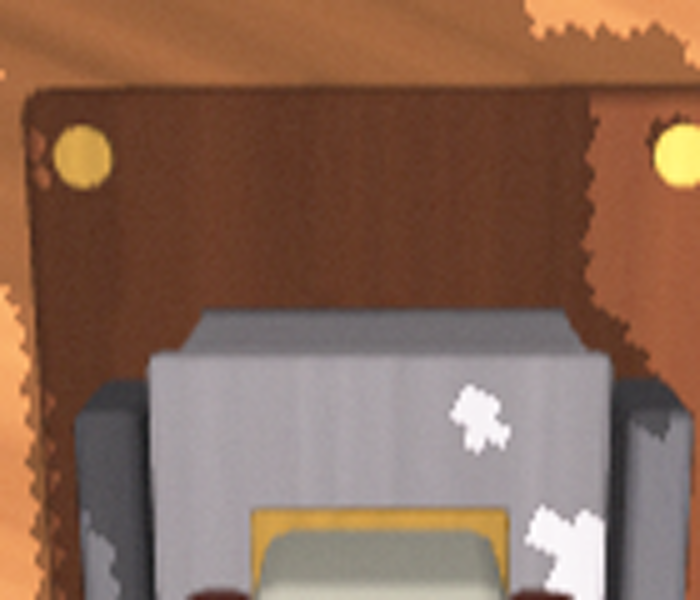

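The lid is level and still centred, with no slip in the grip, and the push is about 15 N. I'll keep pressing.

Call:
servo_tool([
  [0,0,-0.05,0,0,0,0],
  [0,0,-0.1,0,0,0,0],
  [0,0,-0.1,0,0,0,0],
])

```text
t: 11.6
eef_pos: [0.601, -0.2115, 0.0674]
tool_rot: [-0.612, 3.079, -0.002]
ft_force: [-2.5, 0.4, 13.1]
opening: 0.291
```

Call:
servo_tool([
  [0,0,-0.05,0,0,0,0],
  [0,0,-0.1,0,0,0,0],
  [0,0,-0.1,0,0,0,0],
])

```text
t: 11.9
eef_pos: [0.6002, -0.2116, 0.0646]
tool_rot: [-0.612, 3.081, -0.001]
ft_force: [1.1, -1.2, -5.1]
opening: 0.287
```

The force dropped from +13 to −5 N, so the snap has happened. I'll follow down and keep pressing.

Call:
servo_tool([
  [0,0,-0.1,0,0,0,0],
  [0,0,-0.2,0,0,0,0],
  [0,0,-0.3,0,0,0,0],
  [0,0,-0.4,0,0,0,0],
  [0,0,-0.4,0,0,0,0],
])

```text
t: 12.4
eef_pos: [0.6, -0.2112, 0.0612]
tool_rot: [-0.612, 3.081, 0.0]
ft_force: [-2.9, 0.0, 6.5]
opening: 0.292
```

Call:
servo_tool([
  [0,0,-0.1,0,0,0,0],
  [0,0,-0.2,0,0,0,0],
  [0,0,-0.2,0,0,0,0],
  [0,0,-0.2,0,0,0,0],
])

```text
t: 12.8
eef_pos: [0.6001, -0.2112, 0.0598]
tool_rot: [-0.612, 3.081, 0.0]
ft_force: [-4.3, -0.4, 10.9]
opening: 0.291
```

Call:
servo_tool([
  [0,0,-0.05,0,0,0,0],
  [0,0,-0.1,0,0,0,0],
  [0,0,-0.1,0,0,0,0],
  [0,0,-0.1,0,0,0,0],
  [0,0,-0.1,0,0,0,0],
])

```text
t: 13.3
eef_pos: [0.6, -0.2112, 0.0591]
tool_rot: [-0.612, 3.081, 0.0]
ft_force: [-5.1, 0.8, 12.7]
opening: 0.293
```

```bash
python3 snap.py 11; python3 - <<'E'
import cv2
a=cv2.imread("pics/side11.png"); cv2.imwrite("pics/side11f.png",a)
E
```

```text
13.3 [ 0.60003658 -0.21118699  0.05907493] [-6.12181150e-01  3.08085712e+00  1.39827973e-04] [-5.14660975  0.84790428 12.67797374]
13.4 [ 0.60007745 -0.21116486  0.0591076 ] [-6.12210171e-01  3.08076899e+00  9.53672878e-05]
```

View pics/side11c.png

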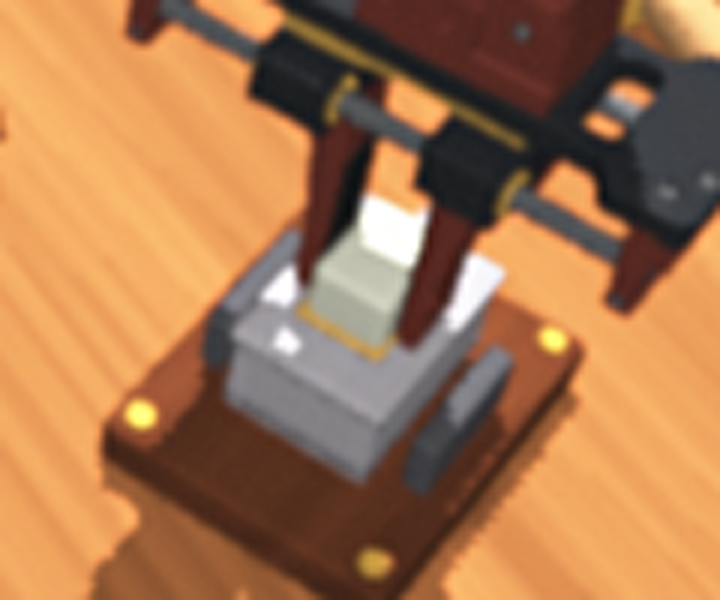

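View pics/wrist11c.png

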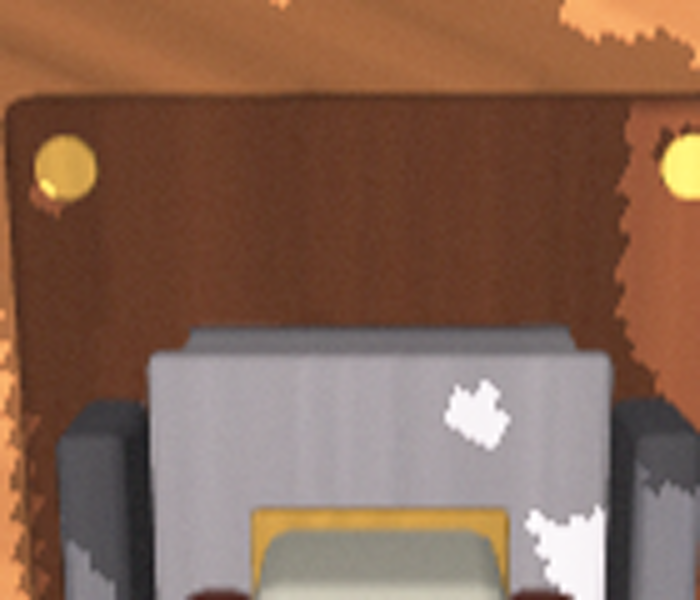

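The flange lies on the rim with no gap, the box is down in its cradle, the lid is level, and the grip is unchanged. The push is about 15 N and steady, so I'm handing in.

```bash
python3 -c "
from plant import job_done; print(job_done())"
```

```text
the job is handed in; nothing more can be done
None
```

I set the larger steel lid in the box mouth stone up with its lip over the clasp, pressed it past the catches, and handed the job in while still holding it down. No verdict was reported.

**Placing and snap:** The lid first rested on the catches about 6 mm below the rim. I pressed straight down; the force reading rose to about +13 N, then dropped to −5 N at the snap. I followed the box down and kept pressing.

**Last checks, at about 13.4 s:**
- **Push:** the force reading was +12.7 N, or about 15 N allowing for the lid's weight and sensor offset.
- **Depth:** by force and hand height, the box is about 4 mm down and the lid's underside about 16 mm below the rim. The camera views agree: the flange lies on the rim, level and centred, and the grip has not slipped.
- **Sideways force:** about 5 N along x remains, so the lid is probably leaning lightly on one end of the pocket.

**What disagreed on the way:**
- My first alignment was about 4 mm off because I took the picture before the arm had settled. I measured again and corrected it before lowering the lid.
- The wrist camera put the held lid 3–4 mm lower than the arm's own readings did. I relied on the arm's readings, and the contact height on the catches matched them.

I did not touch the smaller lid or the brown and red look-alikes, but I took no final picture of them.

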